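# Set the telescopic V rest and lay the spindle in the inspection fixture

## Task

Set up the two-post inspection fixture: turn and slide its telescopic V post until the sprung button pops right through the middle hole of the outer tube, feeling for it gently, without forcing the button and without letting it pop into the lower or upper hole. Then take the steel spindle from its cradle and lay it gently across both V rests, level and about centred between them, and let go of it. Leave the other things on the bench where they are.

Things in the scene. Friction and masses are not known exactly. Their poses are not given: they have to be found in the camera images.
- fixture: Fixed inspection fixture: dark steel plate 90 (x) x 240 (y) x 12 mm with two aluminium posts on its y axis: a fixed V rest at y = -80 mm, a telescopic V rest at y = +80 mm. Origin: centre of the plate's underside, z up. A spindle lying in both V rests runs along the fixture's y, its axis 178 mm above the origin.
- fixed_seat (a point): Fixed V rest, at the fixture's (0, -80, 178) mm: where the laid spindle's axis (16 mm journal) passes. The 90 degree V opens upward, groove along the fixture's y, 18 mm long, mouth 34 mm wide; its arms end 9 mm above this point, 45 mm wide over all.
- sleeve: Fixed outer tube of the telescopic rest: upright octagonal aluminium tube, 34 mm inside and 40 mm outside across flats, its top 110 mm above the origin. Origin: on its axis, level with the plate's underside; axes as the fixture's.
- middle_hole (a point): Centre of the middle hole, on the outside of the tube's +x face, 65 mm above the plate's underside; the button belongs here. 11 mm square. Like holes lie 25 mm below and 25 mm above. If the button faces them while sliding it can pop into a wrong one, where it locks and cannot easily be freed.
- post: V head (aluminium) on a 27 mm round inner tube that slides and turns in the outer tube. Origin: on the post's axis where the laid spindle's axis passes, nominally 113 mm above the button, so about 178 mm above the plate's underside when that is in the middle hole. y: along the V groove; z up; x: nominally the button's direction. Starts 12 to 30 mm too low, turned 0.6 to 1.05 rad counterclockwise.
- head_grip (a point): On the post's axis, 22 mm below the head's origin: centre of its lower block, 36 mm (x) by 18 mm (y) by 16 mm high; the V arms above it are also 18 mm thick, 45 mm wide, and end 9 mm above the head's origin. Grip across the 18 mm thickness, from above. The outer tube's top is 8 mm or more below the block.
- post_foot (a point): On the post's axis, 113 mm below the head's origin, nominally the button's height. By its assembly the button really sits up to 4 mm above or below this and points up to 0.2 rad to either side of the head's x; this cannot be seen: find the hole by feel. Sliding rubs with 4 N (weight 2.5 N), turning with 0.1 N m; it stays where left. Stops: 32 mm below, 40 mm above the middle, -0.4 and 1.25 rad.
- button (a joint): How far the button is pressed in, m: 0 = popped fully out (shows 3.5 mm outside the tube), 0.005 to 0.0065 on the blank inside wall. Steel, 8 mm across, round nose; spring 2 N out, 5 N pressed. In a hole it has 1.5 mm play all round (0.09 rad of turn), then blocks both; at a hole's edge it may wedge half out: ease and turn or slide a little. Over 25 N between it and the outer tube damages it.
- cradle: Fixed low black cradle, plate 170 x 60 x 8 mm with two V notches (14 mm wide) at x = +-65 mm. Origin: centre of its underside; the spindle lies along its x, axis 45 mm above the origin.
- spindle: Loose stepped steel spindle, 220 mm long, 16 mm journals and a 26 mm thick, 50 mm long middle part; 0.4 kg. Origin: its centre; x along its axis (it may roll about x; both ends are alike). Grip it round the middle part.
- ring_gauge: Bystander: steel ring gauge, 56 mm across, 18 mm high, lying flat; leave alone.
- plug_gauge: Bystander: steel plug gauge standing upright on a black foot, 32 mm across, 70 mm high; leave alone.
- oil_jar: Bystander: amber glass jar with black cap, 52 mm across, 55 mm high; leave alone.
- caliper: Bystander: digital caliper lying flat, 200 mm long, 14 mm high; leave alone.
- driver: Bystander: screwdriver lying on the table; leave alone.
- mug: Bystander: white mug, 76 mm across, 90 mm high; leave alone.
- gauge_case: Bystander: open wooden case of gauge blocks, 100 x 160 x 30 mm; leave alone.
There are look-alikes about, which are no part of the job. Of the things that look like the spindle, the larger one is meant.

How it is judged:
By the outcome, as a careful person would: the job done as asked, in the order asked, and still so for the second after the job is handed in, with the robot touching nothing.
It also fails if it takes over 72 s, if anything falls off the work surface, if the arm or the gripper's body presses on something with over 40 N, if the wrist force passes 120 N, or if a joint passes its speed limit or range.

## Robot

A 6-joint arm with a two-finger parallel gripper is mounted at the origin on the work surface. World frame = base frame: x ahead of the robot, y to its left, z up, the work surface at z = 0. Lengths are in m, angles in rad, forces in N, time in s.
With the tool pointing down it reaches from about 0.225 to 0.875 m from the base axis. Payload 3.4 kg.
Tool frame: the origin (TCP) lies at the very end of the fingers, on their centre line; the grasp point (between the pads) lies 19 mm behind it; z points along the fingers, y is the line along which they close (so a half turn about z gives the same grasp; the last joint's range is limited). The gripper opens to 85 mm and grips with 20 to 120 N. Pads are 22 mm wide; open, the fingers measure 114 mm over their backs; the gripper's body (76 mm by 85 mm) begins 54 mm behind the grasp point. The pads swing forward as they close: fully open they stand 13 mm farther back than shut.
Start: joints at [-1.275, 0.276, 1.505, -0, 1.361, -0.121], TCP at [0.233, -0.526, 0.231] pointing down, gripper open.
Joint ranges: [-2.89, 2.89], [-0.75, 2.08], [0.22, 2.7], [-1.18, 4.32], [0.11, 2.71], [-2.7, 2.7]. Speed limits (rad/s): [2.57, 2.57, 3.14, 3.14, 3.14, 3.14].

## Interface

Orientations are given as a unit quaternion [w, x, y, z].
In Python, from rig import get_state, optics, sign_off gives the robot as it stands.
- The arm moves only by the tool send_rows, never from a script. Its argument "increments" is a list of rows, each an object with "gripper": the gripper's target within -1 to 1 (shut at 1, half-way at 0, fully open at -1); "linear": the shift along the world's x, y, z in m, a list of three; "delta_rot": the turn, a rotation vector about the world's x, y, z in rad, a list of three. In form: [{"gripper": gripper, "linear": [dx, dy, dz], "delta_rot": [rx, ry, rz]}, ...]. A call has 1 to 8 rows; each row is the pose to reach, as a shift and turn from the pose commanded when the call began; what a row does not reach only later rows make up. A row lasts 1/10 s, in which the tool goes at most 50 mm and 8.59 degrees, less where a joint would pass 70% of its speed; a pose out of reach is approached as far as the arm can. A call with a gripper value outside its range is refused whole. The fingers move at their own pace and stop on an object; "newtons" is the grip in N (left out, the last holds). Time passes only in rows, so rows that repeat a pose let the fingers close. It gives the time, the measured TCP pose, the force, the opening and the grip force at its end, in the units of the state.
- get_state(): the state, without advancing time (a new reading comes with each control period).
- optics.get_image(name): name is "scene" or "top"; returns a dict with "pixels" (400x640x3 uint8, blue, green, red), "K" (3x3 intrinsics, pixels), "rvec" (rotation vector, rad) and "tvec" (3), from world to camera coordinates, as OpenCV has them. Camera axes: x right, y down, z forward; pixel columns grow to the right and rows downward; lengths in m; the calibration is good to about 2 mm. A picture is of the moment at which its call begins. There is no depth.
- sign_off(): hands the job in; it is judged then, once.
The state is a dict: "clock": time; "qpos": joint angles; "qd": joint speeds; "effort": joint torques, N m; "position": TCP position; "ee_rot": TCP orientation; "contact_force": force on the tool from outside, world axes, zero at the start; "moment": the same for the moment, N m; "width": finger opening in m; "gripper_force": force on a finger pad.
Only numpy, scipy, OpenCV 4.12 (cv2) and the standard library are available. Lean on these libraries where they do the work, as an engineer would, in place of code of your own. Each camera call takes 0.05 s, during which the arm holds its last target. There are 200 camera calls.

## Working session

There is one attempt and no reset: what is moved stays moved. The work goes in short steps, Python scripts to look and compute and a tool call to move; the robot and the scene stay as the last step left them, time stands still between calls to the robot, and variables do not carry over. Pictures are saved under pics/ and viewed, at most 11 in all, crops included, and the job is handed in when it is done.

Besides the shell and the picture viewer there is one more tool, called after ">>>" in YAML: its name, and indented under it one key for each argument. send_rows: Moves the arm, as the interface text tells. Its arguments: {"type":"object","properties":{"increments":{"type":"array"},"newtons":{"type":"number"}},"required":["increments"]}

```bash
mkdir -p pics; cat > h.py <<'E'
import numpy as np, cv2
from rig import get_state, optics, sign_off
def img(n):
    d=optics.get_image(n); R,_=cv2.Rodrigues(np.array(d["rvec"],float))
    return np.array(d["pixels"]),np.array(d["K"],float),R,np.array(d["tvec"],float).ravel()
def ray(c,u,v):
    _,K,R,t=c; o=-R.T@t; d=R.T@np.linalg.inv(K)@np.array([u,v,1.]); return o,d/np.linalg.norm(d)
def plane(c,u,v,z):
    o,d=ray(c,u,v); return o+d*(z-o[2])/d[2]
def two(c1,p1,c2,p2):
    o1,d1=ray(c1,*p1);o2,d2=ray(c2,*p2)
    s=np.linalg.lstsq(np.c_[d1,-d2],o2-o1,rcond=None)[0]; a=o1+s[0]*d1;b=o2+s[1]*d2
    return (a+b)/2,np.linalg.norm(a-b)
def proj(c,P):
    _,K,R,t=c; q=K@(R@np.array(P)+t); return q[:2]/q[2]
E
python3 - <<'E'
from h import *
a=img("scene");b=img("top")
for n,c in(("scene",a),("top",b)):
    cv2.imwrite(f"pics/{n}0.png",c[0]); print(n,c[1][0,0],-c[2].T@c[3], c[2][2])
print(get_state())
E
```

```text
scene 519.3145468666299 [1.10294105 0.85692852 0.96276433] [-0.40130646 -0.66942876 -0.62515459]
top 395.89828788807614 [ 0.51781994 -0.01937264  1.19392562] [ 0.05052469 -0.01593002 -0.99859576]
{'clock': 0.1, 'qpos': array([-1.27496481e+00,  2.76523175e-01,  1.50600597e+00, -1.30593788e-05,
        1.36071959e+00, -1.21013357e-01]), 'qd': array([ 0.00121166, -0.00210286, -0.00261254, -0.00063675, -0.00061777,
       -0.00124498]), 'effort': array([ 1.06309664e-03, -4.17699730e+01, -2.46405065e+01, -2.45031079e-04,
        5.82926965e-03, -1.09450292e-05]), 'position': array([ 0.23264783, -0.52530948,  0.23053134]), 'ee_rot': array([-8.24326959e-04,  9.78357938e-01,  2.06918001e-01, -7.86472018e-05]), 'contact_force': array([-0.63911706, -0.43540586,  0.03593689]), 'moment': array([-0.01482632,  0.03404783,  0.01811241]), 'gripper_force': 0.0, 'width': 0.0852755314804876}
```

View pics/scene0.png

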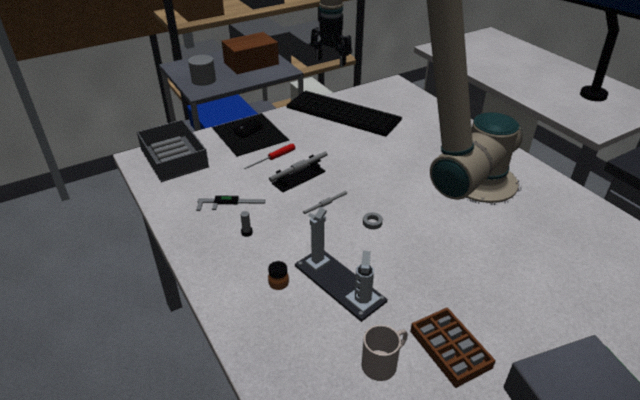

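View pics/top0.png

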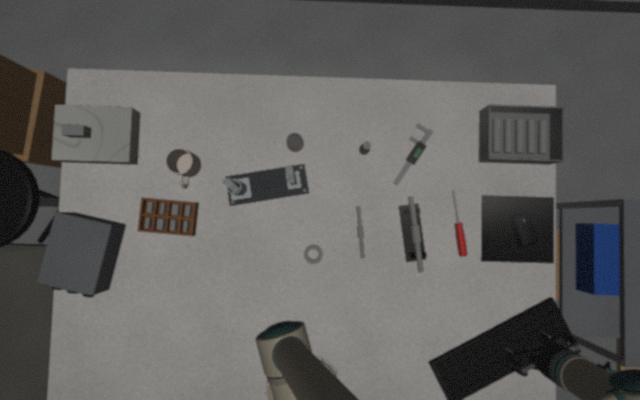

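The scene view shows the fixture at about (340,280), with its telescopic post at (364,280) and the fixed post at (318,235). The cradle with the large spindle is at (300,168). In the top view the fixture is at (267,185), the turned head at (235,185) and the cradle spindle at (415,233).

Spindle candidates (top view pixels):
- Thick bar in the cradle at (415,233).
- Thin loose bar at (360,230).
- Bars in the grey tray at (520,133).

I choose the cradle one, because it is the larger and lies in the black cradle. Next is a close crop to check it.

```bash
python3 - <<'E'
from h import *
a=img("scene");b=img("top")
def cr(c,x,y,w,h,W,H): return cv2.resize(c[0][y:y+h,x:x+w],(W,H),interpolation=cv2.INTER_CUBIC)
m=np.vstack([np.hstack([cr(b,220,155,100,60,400,240),cr(b,385,190,60,90,200,300)[:240]]),
 ]); 
A=cr(a,290,195,100,125,400,500)
B=cr(b,215,155,100,62,400,248)
C=cr(b,385,190,100,63,400,252)
out=np.hstack([A,np.vstack([B,C])]); out=cv2.convertScaleAbs(out,alpha=1.6)
cv2.imwrite("pics/crop1.png",out)
g=cv2.cvtColor(b[0],cv2.COLOR_BGR2GRAY)
# dark plate & cradle
for nm,(x,y,w,h),z in(("fixture",(215,150,105,65),.012),("cradle",(392,190,45,90),.008)):
    s=g[y:y+h,x:x+w]; mk=(s<75).astype(np.uint8)
    cn=max(cv2.findContours(mk,0,2)[0],key=cv2.contourArea); r=cv2.minAreaRect(cn)
    P=np.array([plane(b,u+x,v+y,z) for u,v in cv2.boxPoints(r)])
    print(nm,P.mean(0).round(4),[np.linalg.norm(P[i]-P[i-1]).round(4) for i in range(4)],P[:,:2].round(3).tolist())
s=g[190:280,392:437];print(np.percentile(s,[5,25,50,75,95]))
E
```

```text
fixture [0.6113 0.1302 0.012 ] [np.float64(0.0862), np.float64(0.2359), np.float64(0.0867), np.float64(0.2351)] [[0.631, 0.254], [0.676, 0.023], [0.591, 0.006], [0.547, 0.237]]
cradle [ 0.479  -0.2967  0.008 ] [np.float64(0.1649), np.float64(0.0334), np.float64(0.165), np.float64(0.0331)] [[0.558, -0.268], [0.563, -0.3], [0.4, -0.326], [0.395, -0.293]]
[ 45.  92. 131. 134. 137.]
```

View pics/crop1.png

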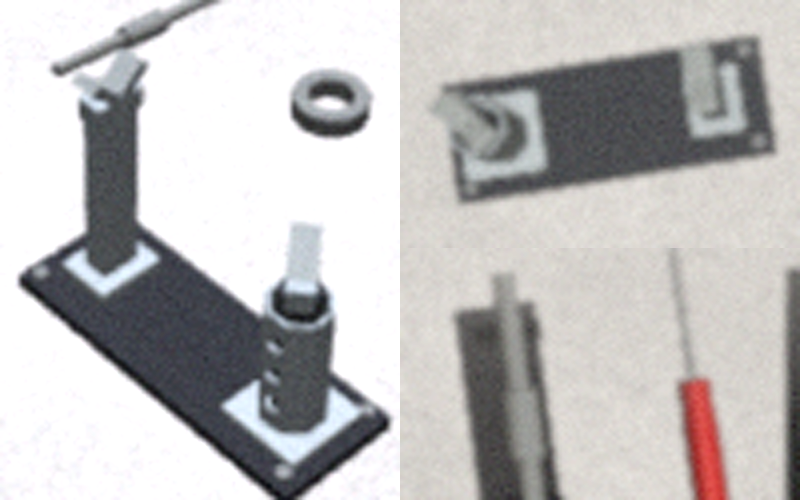

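Crop 1 confirms the large stepped spindle in the black cradle (top view, roughly (411..422,197..270)). It also shows the tube's three holes facing the scene camera and the head almost edge-on to it. One more measurement gives the head angle and height and the spindle axis.

```bash
python3 - <<'E'
from h import *
a=img("scene");b=img("top")
ax=np.array([.596,.2087])
def mark(c,im,x,y,s,P,col):
    u,v=proj(c,P); cv2.circle(im,(int((u-x+.5)*s),int((v-y+.5)*s)),3,col,-1); return (u.round(1),v.round(1))
x,y,s=222,160,8
T=cv2.resize(b[0][y:y+50,x:x+44],None,fx=s,fy=s,interpolation=cv2.INTER_CUBIC)
T=cv2.convertScaleAbs(T,alpha=1.5)
print(mark(b,T,x,y,s,[*ax,.11],(0,0,255)),mark(b,T,x,y,s,[*ax,.16],(0,255,0)),mark(b,T,x,y,s,[*ax,.012],(255,0,0)))
x2,y2=340,240
S=cv2.resize(a[0][y2:y2+50,x2:x2+44],None,fx=s,fy=s,interpolation=cv2.INTER_CUBIC)
S=cv2.convertScaleAbs(S,alpha=1.5)
for z,col in((.11,(0,0,255)),(.16,(0,255,0)),(.012,(255,0,0))): print(mark(a,S,x2,y2,s,[*ax,z],col))
cv2.imwrite("pics/head.png",np.hstack([T,S]))
# spindle: in top, for each row, brighter-than-cradle, darker-than-table band
g=cv2.GaussianBlur(cv2.cvtColor(b[0],cv2.COLOR_BGR2GRAY),(3,3),0)
for r in range(192,278,4): print(r,g[r,398:432].tolist())
E
```

```text
(np.float64(233.3), np.float64(186.3)) (np.float64(229.3), np.float64(184.8)) (np.float64(240.1), np.float64(188.8))
(np.float64(364.2), np.float64(270.6))
(np.float64(365.4), np.float64(254.7))
(np.float64(362.0), np.float64(299.4))
192 [135, 134, 134, 134, 135, 136, 136, 135, 134, 134, 134, 133, 132, 133, 134, 135, 134, 133, 133, 133, 132, 133, 134, 134, 133, 132, 132, 131, 131, 131, 131, 132, 132, 132]
196 [134, 134, 134, 134, 135, 135, 135, 134, 132, 127, 120, 116, 115, 117, 118, 121, 127, 132, 134, 134, 133, 133, 134, 135, 135, 134, 133, 132, 131, 130, 130, 130, 130, 130]
200 [135, 133, 132, 133, 135, 136, 135, 134, 132, 124, 108, 97, 95, 99, 103, 112, 124, 132, 135, 135, 134, 134, 133, 132, 132, 132, 131, 130, 130, 131, 132, 132, 131, 131]
204 [133, 128, 124, 122, 120, 118, 117, 115, 112, 104, 93, 87, 89, 94, 98, 98, 92, 85, 81, 88, 106, 122, 131, 133, 134, 133, 132, 131, 131, 132, 133, 133, 133, 132]
208 [105, 81, 65, 59, 58, 58, 56, 56, 56, 56, 58, 66, 77, 88, 95, 97, 88, 74, 62, 59, 69, 91, 115, 129, 134, 134, 133, 132, 133, 134, 135, 135, 134, 133]
212 [121, 97, 73, 60, 54,
[... 1974 characters left out ...]
34, 133]
264 [131, 131, 131, 132, 133, 133, 133, 132, 131, 131, 132, 133, 132, 131, 132, 132, 131, 128, 117, 102, 91, 91, 94, 98, 108, 122, 131, 134, 133, 133, 133, 134, 134, 133]
268 [131, 131, 131, 131, 130, 131, 133, 133, 132, 131, 131, 131, 131, 130, 130, 130, 130, 129, 123, 109, 95, 91, 94, 96, 100, 111, 123, 130, 132, 132, 131, 132, 134, 134]
272 [132, 131, 130, 129, 129, 130, 131, 133, 133, 132, 131, 130, 130, 130, 131, 131, 130, 131, 131, 128, 119, 112, 111, 115, 121, 127, 130, 132, 133, 134, 133, 132, 132, 133]
276 [131, 131, 132, 132, 132, 132, 132, 132, 132, 131, 131, 132, 133, 133, 132, 132, 132, 132, 133, 134, 134, 134, 134, 134, 133, 132, 132, 132, 132, 132, 132, 132, 132, 132]
```

View pics/head.png

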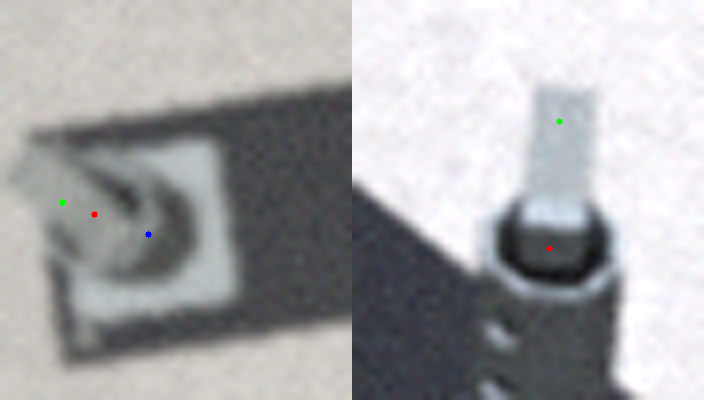

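The head crop shows the projected axis sitting on the tube top, so the fixture pose holds. The scene camera sees the head edge-on, at about (365,255), which puts the head yaw near 0.91 in the world frame.

```bash
python3 - <<'E'
from h import *
a=img("scene");b=img("top")
A=plane(b,410,196,.045);B=plane(b,420.6,272,.045);print(A,B,(A+B)/2,np.linalg.norm(A-B),np.arctan2(*(A-B)[[1,0]]))
ax=np.array([.596,.2087]);d=np.array([np.cos(.907),np.sin(.907)])
for s in(-1,1):
    for z in np.arange(.155,.18,.004): print(s,round(z,3),proj(a,[*(ax+s*.0225*d),z]).round(1))
s=get_state();print(s["position"],s["contact_force"])
E
```

```text
[ 0.58759439 -0.29223989  0.045     ] [ 0.36846483 -0.32684341  0.045     ] [ 0.47802961 -0.30954165  0.045     ] 0.22184492111823273 0.1566201960312394
-1 0.155 [365.8 249.2]
-1 0.159 [365.9 247.9]
-1 0.163 [366.  246.6]
-1 0.167 [366.1 245.3]
-1 0.171 [366.2 244. ]
-1 0.175 [366.3 242.7]
-1 0.179 [366.4 241.3]
1 0.155 [364.8 263.6]
1 0.159 [364.9 262.3]
1 0.163 [365. 261.]
1 0.167 [365.1 259.6]
1 0.171 [365.2 258.3]
1 0.175 [365.3 257. ]
1 0.179 [365.4 255.6]
[ 0.23277168 -0.52572649  0.231193  ] [-0.3111632   0.50875012  1.08176499]
```

>>> send_rows:
  increments:
    - {"gripper": -1,"linear": [0.363,0.734,0.03],"delta_rot": [0,0,0.49]}
    - {"gripper": -1,"linear": [0.363,0.734,0.03],"delta_rot": [0,0,0.49]}
    - {"gripper": -1,"linear": [0.363,0.734,0.03],"delta_rot": [0,0,0.49]}
    - {"gripper": -1,"linear": [0.363,0.734,0.03],"delta_rot": [0,0,0.49]}
    - {"gripper": -1,"linear": [0.363,0.734,0.03],"delta_rot": [0,0,0.49]}
    - {"gripper": -1,"linear": [0.363,0.734,0.03],"delta_rot": [0,0,0.49]}
    - {"gripper": -1,"linear": [0.363,0.734,0.03],"delta_rot": [0,0,0.49]}
    - {"gripper": -1,"linear": [0.363,0.734,0.03],"delta_rot": [0,0,0.49]}

```text
clock: 1.2
position: [0.4105, -0.1656, 0.2464]
ee_rot: [0.001, 0.899, 0.438, 0.0]
contact_force: [1.3, -0.3, 0.5]
width: 0.0855
gripper_force: 0.0
```

>>> send_rows:
  increments:
    - {"gripper": -1,"linear": [0.1855,0.3745,0.01],"delta_rot": [0,0,0]}
    - {"gripper": -1,"linear": [0.1855,0.3745,0.01],"delta_rot": [0,0,0]}
    - {"gripper": -1,"linear": [0.1855,0.3745,0.01],"delta_rot": [0,0,0]}
    - {"gripper": -1,"linear": [0.1855,0.3745,0.01],"delta_rot": [0,0,0]}
    - {"gripper": -1,"linear": [0.1855,0.3745,0.01],"delta_rot": [0,0,0]}
    - {"gripper": -1,"linear": [0.1855,0.3745,0.01],"delta_rot": [0,0,0]}
    - {"gripper": -1,"linear": [0.1855,0.3745,0.01],"delta_rot": [0,0,0]}
    - {"gripper": -1,"linear": [0.1855,0.3745,0.01],"delta_rot": [0,0,0]}

```text
clock: 2.0
position: [0.588, 0.1929, 0.2557]
ee_rot: [0.0, 0.899, 0.438, 0.0]
contact_force: [1.6, -0.3, 0.7]
width: 0.0852
gripper_force: 0.0
```

>>> send_rows:
  increments:
    - {"gripper": -1,"linear": [0,0,0],"delta_rot": [0,0,0]}
    - {"gripper": -1,"linear": [0,0,0],"delta_rot": [0,0,0]}

```text
clock: 2.2
position: [0.5874, 0.1918, 0.2548]
ee_rot: [0.0, 0.898, 0.439, -0.001]
contact_force: [-0.3, -0.6, -0.6]
width: 0.0853
gripper_force: 0.0
```

```bash
python3 - <<'E'
from h import *
a=img("scene");cv2.imwrite("pics/s2.png",cv2.convertScaleAbs(cv2.resize(a[0][180:310,290:430],None,fx=4,fy=4,interpolation=cv2.INTER_CUBIC),alpha=1.5));print(get_state()["position"])
E
```

```text
[0.58703568 0.19067114 0.25507489]
```

View pics/s2.png

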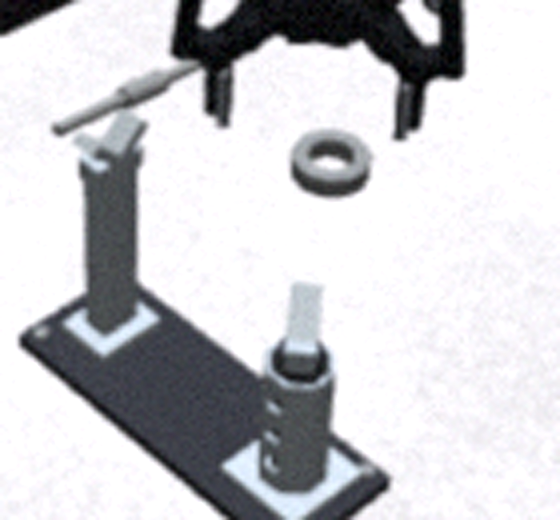

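The crop shows the open fingers straddling the line above the post head at (305,310), roughly perpendicular to the slab. Next I centre, descend and close lightly.

>>> send_rows:
  increments:
    - {"gripper": -1,"linear": [0.009,0.018,-0.01],"delta_rot": [0,0,0]}
    - {"gripper": -1,"linear": [0.009,0.018,-0.045],"delta_rot": [0,0,0]}
    - {"gripper": -1,"linear": [0.009,0.018,-0.08],"delta_rot": [0,0,0]}
    - {"gripper": -1,"linear": [0.009,0.018,-0.11],"delta_rot": [0,0,0]}
    - {"gripper": -1,"linear": [0.009,0.018,-0.13],"delta_rot": [0,0,0]}
    - {"gripper": -1,"linear": [0.009,0.018,-0.14],"delta_rot": [0,0,0]}
    - {"gripper": -1,"linear": [0.009,0.018,-0.14],"delta_rot": [0,0,0]}

```text
clock: 2.95
position: [0.5956, 0.2081, 0.1141]
ee_rot: [-0.0, 0.899, 0.437, -0.001]
contact_force: [-0.6, -0.4, -0.4]
width: 0.0854
gripper_force: 0.0
```

>>> send_rows:
  increments:
    - {"gripper": 0.4,"linear": [0,0,0],"delta_rot": [0,0,0]}
    - {"gripper": 0.4,"linear": [0,0,0],"delta_rot": [0,0,0]}
    - {"gripper": 0.4,"linear": [0,0,0],"delta_rot": [0,0,0]}
    - {"gripper": 0.4,"linear": [0,0,0],"delta_rot": [0,0,0]}
    - {"gripper": 0.4,"linear": [0,0,0],"delta_rot": [0,0,0]}
  newtons: 25

```text
clock: 3.45
position: [0.5966, 0.2092, 0.1164]
ee_rot: [-0.0, 0.899, 0.438, 0.001]
contact_force: [-1.0, 0.9, 3.0]
width: 0.0259
gripper_force: 10.0
```

>>> send_rows:
  increments:
    - {"gripper": 0.6,"linear": [0,0,0],"delta_rot": [0,0,0]}
    - {"gripper": 0.6,"linear": [0,0,0],"delta_rot": [0,0,0]}
    - {"gripper": 0.8,"linear": [0,0,0],"delta_rot": [0,0,0]}
    - {"gripper": 0.8,"linear": [0,0,0],"delta_rot": [0,0,0]}
  newtons: 30

```text
clock: 3.85
position: [0.5966, 0.2092, 0.1159]
ee_rot: [-0.0, 0.899, 0.438, 0.0]
contact_force: [-1.7, 1.4, 2.7]
width: 0.0243
gripper_force: 29.4
```

```bash
cat > st.py <<'E'
from h import *
s=get_state()
q=s["ee_rot"]; yaw=2*np.arctan2(q[2],q[1])
print("t",s["clock"],"p",s["position"].round(4),"psi",round(float(yaw),4),"F",s["contact_force"].round(1),"M",s["moment"].round(3),"w",round(float(s["width"]),4),s["gripper_force"])
E
python3 st.py
```

```text
t 3.85 p [0.5966 0.2092 0.1159] psi 0.9067 F [-1.7  1.4  2.7] M [ 0.311  0.144 -0.008] w 0.0243 29.42761927843094
```

The opening of 24 mm suggests the tips closed on the 27 mm round tube below the block. I'll open, rise 6 mm and regrip.

>>> send_rows:
  increments:
    - {"gripper": 0,"linear": [0,0,0],"delta_rot": [0,0,0]}
    - {"gripper": 0,"linear": [0,0,0],"delta_rot": [0,0,0]}
    - {"gripper": 0,"linear": [0,0,0.007],"delta_rot": [0,0,0]}
    - {"gripper": 0,"linear": [0,0,0.007],"delta_rot": [0,0,0]}
    - {"gripper": 0.8,"linear": [0,0,0.007],"delta_rot": [0,0,0]}
    - {"gripper": 0.8,"linear": [0,0,0.007],"delta_rot": [0,0,0]}
    - {"gripper": 0.8,"linear": [0,0,0.007],"delta_rot": [0,0,0]}
    - {"gripper": 0.8,"linear": [0,0,0.007],"delta_rot": [0,0,0]}
  newtons: 30

```text
clock: 4.65
position: [0.5962, 0.2089, 0.1225]
ee_rot: [-0.0, 0.899, 0.438, -0.0]
contact_force: [-0.3, 1.0, 0.9]
width: 0.0175
gripper_force: 33.4
```

```bash
python3 st.py
```

```text
t 4.65 p [0.5962 0.2089 0.1225] psi 0.9067 F [-0.3  1.   0.9] M [0.097 0.136 0.032] w 0.0175 33.4399791926262
```

>>> send_rows:
  increments:
    - {"gripper": 0.8,"linear": [0,0,0.003],"delta_rot": [0,0,0]}
    - {"gripper": 0.8,"linear": [0,0,0.007],"delta_rot": [0,0,0]}
    - {"gripper": 0.8,"linear": [0,0,0.011],"delta_rot": [0,0,0]}
    - {"gripper": 0.8,"linear": [0,0,0.015],"delta_rot": [0,0,0]}
    - {"gripper": 0.8,"linear": [0,0,0.019],"delta_rot": [0,0,0]}
    - {"gripper": 0.8,"linear": [0,0,0.023],"delta_rot": [0,0,0]}
    - {"gripper": 0.8,"linear": [0,0,0.027],"delta_rot": [0,0,0]}
    - {"gripper": 0.8,"linear": [0,0,0.03],"delta_rot": [0,0,0]}
  newtons: 40

```text
clock: 5.45
position: [0.5962, 0.2089, 0.153]
ee_rot: [-0.0, 0.899, 0.438, -0.0]
contact_force: [2.6, 1.6, -9.8]
width: 0.0171
gripper_force: 39.5
```

```bash
python3 - <<'E'
import st
from h import *
a=img("scene");x,y=290,180
im=cv2.convertScaleAbs(cv2.resize(a[0][y:y+130,x:x+110],None,fx=5,fy=4.6,interpolation=cv2.INTER_CUBIC),alpha=1.5)
cv2.imwrite("pics/s3.png",im[:598])
E
```

```text
t 5.45 p [0.5962 0.2089 0.153 ] psi 0.9068 F [ 2.6  1.6 -9.8] M [ 0.319 -0.246 -0.019] w 0.0171 39.50011744396761
```

View pics/s3.png

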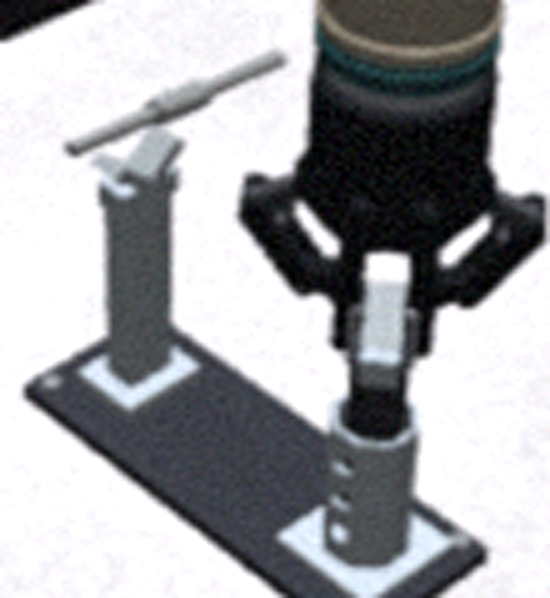

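The post has risen: the slab spans (385,253..362) and the block's bottom is near (385,385) in the crop. I'll work out the head height from those edges.

```bash
python3 - <<'E'
from h import *
from scipy.optimize import brentq
a=img("scene");ax=np.array([.596,.2087]);d=np.array([np.cos(.907),np.sin(.907)])
def zz(v,r): return brentq(lambda z:proj(a,[*(ax+r*d),z])[1]-v,0.05,.3)
for n,v,r,o in(("neartop",180+285/4.6,.0225,.009),("fartop",180+253/4.6,-.0225,.009),("blockbot",180+387/4.6,.018,-.03),("tubetop near rim",180+440/4.6,.0205,0)): print(n,zz(v,r)-o)
c=a[0];
for u in(366,367): print([int(x) for x in c[230:275,u].mean(1)])
E
```

```text
neartop 0.20994995143732123
fartop 0.1888602174644616
blockbot 0.17873748236849346
tubetop near rim 0.11505630728029745
[4, 2, 5, 18, 69, 149, 179, 182, 175, 176, 164, 145, 139, 138, 136, 135, 137, 138, 133, 130, 130, 138, 135, 135, 134, 136, 146, 151, 112, 62, 52, 56, 52, 41, 27, 18, 16, 18, 13, 17, 17, 17, 13, 18, 16]
[12, 8, 4, 20, 87, 159, 174, 177, 178, 171, 165, 142, 135, 133, 134, 134, 134, 135, 136, 132, 134, 135, 130, 136, 135, 142, 150, 151, 118, 73, 57, 48, 56, 47, 30, 17, 17, 13, 13, 16, 8, 7, 13, 14, 20]
```

Head height estimate: the tips met the round tube at a TCP height of 0.116 but not at 0.1225, and the block's bottom edge agrees with that. The head is now at about 0.179. Next I turn towards the hole.

>>> send_rows:
  increments:
    - {"gripper": 0.8,"linear": [0,0,-0.001],"delta_rot": [0,0,-0.08]}
    - {"gripper": 0.8,"linear": [0,0,-0.001],"delta_rot": [0,0,-0.16]}
    - {"gripper": 0.8,"linear": [0,0,-0.001],"delta_rot": [0,0,-0.24]}
    - {"gripper": 0.8,"linear": [0,0,-0.001],"delta_rot": [0,0,-0.28]}
    - {"gripper": 0.8,"linear": [0,0,-0.001],"delta_rot": [0,0,-0.28]}

```text
clock: 6.05
position: [0.5964, 0.2088, 0.1535]
ee_rot: [0.0, 0.951, 0.308, 0.001]
contact_force: [-2.0, 1.2, 2.3]
width: 0.0173
gripper_force: 41.1
```

```bash
python3 st.py
```

```text
t 6.05 p [0.5964 0.2088 0.1535] psi 0.6269 F [-2.   1.2  2.3] M [0.105 0.389 0.   ] w 0.0173 41.08626111323247
```

>>> send_rows:
  increments:
    - {"gripper": 0.8,"linear": [0,0,0],"delta_rot": [0,0,-0.02]}
    - {"gripper": 0.8,"linear": [0,0,0],"delta_rot": [0,0,-0.04]}
    - {"gripper": 0.8,"linear": [0,0,0],"delta_rot": [0,0,-0.06]}
    - {"gripper": 0.8,"linear": [0,0,0],"delta_rot": [0,0,-0.08]}
    - {"gripper": 0.8,"linear": [0,0,0],"delta_rot": [0,0,-0.1]}

```text
clock: 6.55
position: [0.5964, 0.2088, 0.1516]
ee_rot: [0.0, 0.966, 0.26, -0.0]
contact_force: [-1.7, -0.2, 2.5]
width: 0.0168
gripper_force: 41.1
```

```bash
python3 st.py
```

```text
t 6.55 p [0.5964 0.2088 0.1516] psi 0.5253 F [-1.7 -0.2  2.5] M [0.13  0.43  0.107] w 0.0168 41.09418894251576
```

>>> send_rows:
  increments:
    - {"gripper": 0.8,"linear": [0,0,0],"delta_rot": [0,0,-0.02]}
    - {"gripper": 0.8,"linear": [0,0,0],"delta_rot": [0,0,-0.04]}
    - {"gripper": 0.8,"linear": [0,0,0],"delta_rot": [0,0,-0.06]}
    - {"gripper": 0.8,"linear": [0,0,0],"delta_rot": [0,0,-0.08]}

```text
clock: 6.95
position: [0.5964, 0.2087, 0.1513]
ee_rot: [0.0, 0.975, 0.221, -0.0]
contact_force: [-2.8, 0.8, 1.9]
width: 0.0169
gripper_force: 40.9
```

```bash
python3 st.py
```

```text
t 6.95 p [0.5964 0.2087 0.1513] psi 0.4452 F [-2.8  0.8  1.9] M [0.101 0.351 0.14 ] w 0.0169 40.899774079589406
```

>>> send_rows:
  increments:
    - {"gripper": 0.8,"linear": [0,0,0],"delta_rot": [0,0,-0.02]}
    - {"gripper": 0.8,"linear": [0,0,0],"delta_rot": [0,0,-0.04]}
    - {"gripper": 0.8,"linear": [0,0,0],"delta_rot": [0,0,-0.06]}

```text
clock: 7.25
position: [0.5965, 0.2087, 0.1513]
ee_rot: [0.0, 0.982, 0.191, -0.0]
contact_force: [-1.5, -0.6, 0.2]
width: 0.017
gripper_force: 40.7
```

```bash
python3 st.py
```

```text
t 7.25 p [0.5965 0.2087 0.1513] psi 0.3851 F [-1.5 -0.6  0.2] M [0.092 0.303 0.15 ] w 0.017 40.71216377968085
```

>>> send_rows:
  increments:
    - {"gripper": 0.8,"linear": [0,0,0],"delta_rot": [0,0,-0.02]}
    - {"gripper": 0.8,"linear": [0,0,0],"delta_rot": [0,0,-0.04]}
    - {"gripper": 0.8,"linear": [0,0,0],"delta_rot": [0,0,-0.05]}

```text
clock: 7.55
position: [0.5965, 0.2086, 0.1513]
ee_rot: [0.0, 0.986, 0.167, -0.0]
contact_force: [-1.4, -0.7, -1.3]
width: 0.0171
gripper_force: 40.7
```

```bash
python3 st.py
```

```text
t 7.55 p [0.5965 0.2086 0.1513] psi 0.3355 F [-1.4 -0.7 -1.3] M [-0.185  0.14  -0.046] w 0.0171 40.67540987598477
```

>>> send_rows:
  increments:
    - {"gripper": 0.8,"linear": [0,0,0],"delta_rot": [0,0,-0.02]}
    - {"gripper": 0.8,"linear": [0,0,0],"delta_rot": [0,0,-0.04]}
    - {"gripper": 0.8,"linear": [0,0,0],"delta_rot": [0,0,-0.05]}

```text
clock: 7.85
position: [0.5965, 0.2086, 0.1513]
ee_rot: [0.0, 0.99, 0.142, -0.0]
contact_force: [-0.3, -0.8, -2.7]
width: 0.017
gripper_force: 40.5
```

```bash
python3 st.py
```

```text
t 7.85 p [0.5965 0.2086 0.1513] psi 0.2857 F [-0.3 -0.8 -2.7] M [-0.156  0.109  0.061] w 0.017 40.49185841489816
```

>>> send_rows:
  increments:
    - {"gripper": 0.8,"linear": [0,0,0],"delta_rot": [0,0,-0.015]}
    - {"gripper": 0.8,"linear": [0,0,0],"delta_rot": [0,0,-0.03]}

```text
clock: 8.05
position: [0.5965, 0.2086, 0.1513]
ee_rot: [0.0, 0.992, 0.127, -0.0]
contact_force: [-0.7, -2.3, -2.8]
width: 0.0173
gripper_force: 40.4
```

```bash
python3 st.py
```

```text
t 8.05 p [0.5965 0.2086 0.1513] psi 0.2556 F [-0.7 -2.3 -2.8] M [-0.22   0.066  0.034] w 0.0173 40.37935038868454
```

>>> send_rows:
  increments:
    - {"gripper": 0.8,"linear": [0,0,0],"delta_rot": [0,0,-0.015]}
    - {"gripper": 0.8,"linear": [0,0,0],"delta_rot": [0,0,-0.03]}

```text
clock: 8.25
position: [0.5965, 0.2087, 0.1513]
ee_rot: [0.0, 0.994, 0.113, -0.0]
contact_force: [-0.2, -1.6, -3.7]
width: 0.0172
gripper_force: 40.2
```

```bash
python3 st.py
```

```text
t 8.25 p [0.5965 0.2087 0.1513] psi 0.2256 F [-0.2 -1.6 -3.7] M [-0.23  -0.05   0.072] w 0.0172 40.234269827924436
```

>>> send_rows:
  increments:
    - {"gripper": 0.8,"linear": [0,0,0],"delta_rot": [0,0,-0.015]}
    - {"gripper": 0.8,"linear": [0,0,0],"delta_rot": [0,0,-0.03]}

```text
clock: 8.45
position: [0.5965, 0.2087, 0.1513]
ee_rot: [0.0, 0.995, 0.098, -0.0]
contact_force: [0.3, -1.8, -4.2]
width: 0.0171
gripper_force: 40.1
```

```bash
python3 st.py
```

```text
t 8.45 p [0.5965 0.2087 0.1513] psi 0.1956 F [ 0.3 -1.8 -4.2] M [-0.261 -0.061  0.073] w 0.0171 40.121765963413054
```

>>> send_rows:
  increments:
    - {"gripper": 0.8,"linear": [0,0,0],"delta_rot": [0,0,-0.015]}
    - {"gripper": 0.8,"linear": [0,0,0],"delta_rot": [0,0,-0.03]}

```text
clock: 8.65
position: [0.5965, 0.2087, 0.1513]
ee_rot: [0.0, 0.997, 0.083, -0.0]
contact_force: [0.7, -2.4, -5.7]
width: 0.0171
gripper_force: 40.0
```

```bash
python3 st.py
```

```text
t 8.65 p [0.5965 0.2087 0.1513] psi 0.1656 F [ 0.7 -2.4 -5.7] M [-0.269 -0.056  0.051] w 0.0171 40.029741776234005
```

>>> send_rows:
  increments:
    - {"gripper": 0.8,"linear": [0,0,0],"delta_rot": [0,0,-0.015]}
    - {"gripper": 0.8,"linear": [0,0,0],"delta_rot": [0,0,-0.03]}

```text
clock: 8.85
position: [0.5965, 0.2087, 0.1513]
ee_rot: [0.0, 0.998, 0.068, -0.0]
contact_force: [-0.3, -2.0, -5.5]
width: 0.0171
gripper_force: 39.9
```

```bash
python3 st.py
```

```text
t 8.85 p [0.5965 0.2087 0.1513] psi 0.1356 F [-0.3 -2.  -5.5] M [-0.31  -0.137  0.081] w 0.0171 39.94168912337045
```

>>> send_rows:
  increments:
    - {"gripper": 0.8,"linear": [0,0,0],"delta_rot": [0,0,-0.015]}
    - {"gripper": 0.8,"linear": [0,0,0],"delta_rot": [0,0,-0.03]}

```text
clock: 9.05
position: [0.5965, 0.2086, 0.1513]
ee_rot: [0.0, 0.999, 0.053, -0.0]
contact_force: [0.4, -2.6, -6.3]
width: 0.0172
gripper_force: 39.9
```

```bash
python3 st.py
```

```text
t 9.05 p [0.5965 0.2086 0.1513] psi 0.1055 F [ 0.4 -2.6 -6.3] M [-0.356 -0.183  0.056] w 0.0172 39.87782033786061
```

>>> send_rows:
  increments:
    - {"gripper": 0.8,"linear": [0,0,0],"delta_rot": [0,0,-0.015]}
    - {"gripper": 0.8,"linear": [0,0,0],"delta_rot": [0,0,-0.03]}

```text
clock: 9.25
position: [0.5965, 0.2086, 0.1515]
ee_rot: [0.0, 0.999, 0.038, -0.0]
contact_force: [0.4, -3.0, -6.4]
width: 0.0173
gripper_force: 39.9
```

```bash
python3 st.py
```

```text
t 9.25 p [0.5965 0.2086 0.1515] psi 0.0755 F [ 0.4 -3.  -6.4] M [-0.477 -0.152  0.071] w 0.0173 39.87857499378151
```

>>> send_rows:
  increments:
    - {"gripper": 0.8,"linear": [0,0,-0.0007],"delta_rot": [0,0,0]}
    - {"gripper": 0.8,"linear": [0,0,-0.0015],"delta_rot": [0,0,0]}

```text
clock: 9.45
position: [0.5965, 0.2086, 0.1512]
ee_rot: [0.0, 0.999, 0.038, 0.0]
contact_force: [-0.3, -3.6, 2.1]
width: 0.0172
gripper_force: 40.9
```

```bash
python3 st.py
```

```text
t 9.45 p [0.5965 0.2086 0.1512] psi 0.0766 F [-0.3 -3.6  2.1] M [-0.617  0.188 -0.093] w 0.0172 40.928320657258155
```

>>> send_rows:
  increments:
    - {"gripper": 0.8,"linear": [0,0,0],"delta_rot": [0,0,0]}
    - {"gripper": 0.8,"linear": [0,0,0],"delta_rot": [0,0,0]}

```text
clock: 9.65
position: [0.5965, 0.2086, 0.1509]
ee_rot: [0.0, 0.999, 0.038, 0.0]
contact_force: [-3.4, -3.7, 1.7]
width: 0.0169
gripper_force: 40.9
```

```bash
python3 st.py
```

```text
t 9.65 p [0.5965 0.2086 0.1509] psi 0.0767 F [-3.4 -3.7  1.7] M [-0.681  0.219 -0.01 ] w 0.0169 40.93499698108644
```

>>> send_rows:
  increments:
    - {"gripper": 0.8,"linear": [0,0,-0.0007],"delta_rot": [0,0,0]}
    - {"gripper": 0.8,"linear": [0,0,-0.0015],"delta_rot": [0,0,0]}

```text
clock: 9.85
position: [0.5966, 0.2086, 0.1493]
ee_rot: [0.0, 0.999, 0.038, 0.0]
contact_force: [-3.5, -5.4, 7.4]
width: 0.0175
gripper_force: 41.6
```

```bash
python3 st.py
```

```text
t 9.85 p [0.5966 0.2086 0.1493] psi 0.0768 F [-3.5 -5.4  7.4] M [-0.782  0.351 -0.108] w 0.0175 41.637689759081695
```

```bash
python3 - <<'E'
from h import *
a=img("scene");x,y=345,255
c=[cv2.resize(i[y:y+55,x:x+36],None,fx=10,fy=10,interpolation=cv2.INTER_CUBIC) for i in(cv2.imread("pics/scene0.png"),a[0])]
cv2.imwrite("pics/h4.png",cv2.convertScaleAbs(np.hstack(c),alpha=2))
xa=np.array([.981,.193]);ya=np.array([-.193,.981])
for z in(.04,.065,.09): print(((proj(a,[*(np.array([.596,.2087])+.02*xa),z])-[x,y]+.5)*10).round())
E
```

```text
[121. 414.]
[126. 341.]
[131. 266.]
```

View pics/h4.png

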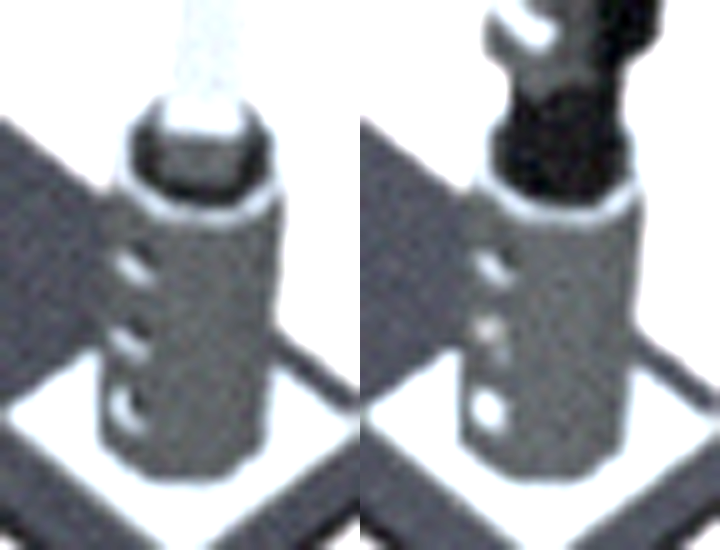

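The middle hole at (490,330) in the right panel now shows a bright, pinkish nose: the button is at least partly in. I'll ease up and probe the turning play to see whether it is right through.

>>> send_rows:
  increments:
    - {"gripper": 0.8,"linear": [0,0,0.0005],"delta_rot": [0,0,0]}
    - {"gripper": 0.8,"linear": [0,0,0.001],"delta_rot": [0,0,0]}

```text
clock: 10.1
position: [0.5965, 0.2086, 0.1493]
ee_rot: [0.0, 0.999, 0.038, 0.0]
contact_force: [0.2, -5.1, -1.4]
width: 0.0175
gripper_force: 40.7
```

```bash
python3 st.py
```

```text
t 10.1 p [0.5965 0.2086 0.1493] psi 0.0768 F [ 0.2 -5.1 -1.4] M [-0.706 -0.012 -0.087] w 0.0175 40.70671040608431
```

>>> send_rows:
  increments:
    - {"gripper": 0.8,"linear": [0,0,0],"delta_rot": [0,0,-0.015]}
    - {"gripper": 0.8,"linear": [0,0,0],"delta_rot": [0,0,-0.03]}

```text
clock: 10.3
position: [0.5965, 0.2087, 0.1493]
ee_rot: [0.0, 1.0, 0.023, -0.0]
contact_force: [-0.6, -5.1, 0.7]
width: 0.0173
gripper_force: 40.6
```

```bash
python3 st.py
```

```text
t 10.3 p [0.5965 0.2087 0.1493] psi 0.0459 F [-0.6 -5.1  0.7] M [-0.663  0.072  0.16 ] w 0.0173 40.64939677657094
```

>>> send_rows:
  increments:
    - {"gripper": 0.8,"linear": [0,0,0],"delta_rot": [0,0,-0.015]}
    - {"gripper": 0.8,"linear": [0,0,0],"delta_rot": [0,0,-0.03]}

```text
clock: 10.5
position: [0.5965, 0.2087, 0.1493]
ee_rot: [0.0, 1.0, 0.008, -0.0]
contact_force: [-1.3, -4.8, -0.4]
width: 0.0172
gripper_force: 40.6
```

```bash
python3 st.py
```

```text
t 10.5 p [0.5965 0.2087 0.1493] psi 0.016 F [-1.3 -4.8 -0.4] M [-0.667  0.024  0.16 ] w 0.0172 40.63544465607265
```

>>> send_rows:
  increments:
    - {"gripper": 0.8,"linear": [0,0,0],"delta_rot": [0,0,-0.015]}
    - {"gripper": 0.8,"linear": [0,0,0],"delta_rot": [0,0,-0.03]}

```text
clock: 10.7
position: [0.5966, 0.2087, 0.1493]
ee_rot: [0.0, 1.0, -0.007, -0.0]
contact_force: [-0.1, -4.5, -0.4]
width: 0.0169
gripper_force: 40.6
```

```bash
python3 st.py
```

```text
t 10.7 p [0.5966 0.2087 0.1493] psi -0.0139 F [-0.1 -4.5 -0.4] M [-0.525  0.01   0.243] w 0.0169 40.636117043177364
```

>>> send_rows:
  increments:
    - {"gripper": 0.8,"linear": [0,0,0],"delta_rot": [0,0,-0.015]}
    - {"gripper": 0.8,"linear": [0,0,0],"delta_rot": [0,0,-0.03]}

```text
clock: 10.9
position: [0.5966, 0.2088, 0.1493]
ee_rot: [0.0, 1.0, -0.022, -0.0]
contact_force: [-1.0, -4.9, -0.1]
width: 0.0174
gripper_force: 40.7
```

```bash
python3 st.py
```

```text
t 10.9 p [0.5966 0.2088 0.1493] psi -0.0437 F [-1.  -4.9 -0.1] M [-0.47   0.056  0.292] w 0.0174 40.66560771127115
```

>>> send_rows:
  increments:
    - {"gripper": 0.8,"linear": [0,0,0],"delta_rot": [0,0,0.04]}
    - {"gripper": 0.8,"linear": [0,0,0],"delta_rot": [0,0,0.08]}
    - {"gripper": 0.8,"linear": [0,0,0],"delta_rot": [0,0,0.12]}
    - {"gripper": 0.8,"linear": [0,0,0],"delta_rot": [0,0,0.15]}
    - {"gripper": 0.8,"linear": [0,0,0],"delta_rot": [0,0,0.17]}

```text
clock: 11.4
position: [0.5966, 0.2086, 0.1493]
ee_rot: [0.0, 0.998, 0.064, -0.0]
contact_force: [-0.8, -5.9, -0.1]
width: 0.0172
gripper_force: 40.8
```

```bash
python3 st.py
```

```text
t 11.4 p [0.5966 0.2086 0.1493] psi 0.1272 F [-0.8 -5.9 -0.1] M [-0.818 -0.    -0.099] w 0.0172 40.81368703147746
```

>>> send_rows:
  increments:
    - {"gripper": 0.8,"linear": [0,0,0],"delta_rot": [0,0,0.015]}
    - {"gripper": 0.8,"linear": [0,0,0],"delta_rot": [0,0,0.03]}

```text
clock: 11.6
position: [0.5966, 0.2087, 0.1493]
ee_rot: [0.0, 0.997, 0.078, -0.0]
contact_force: [-0.2, -4.6, -0.5]
width: 0.017
gripper_force: 40.8
```

```bash
python3 st.py
```

```text
t 11.6 p [0.5966 0.2087 0.1493] psi 0.1568 F [-0.2 -4.6 -0.5] M [-0.836  0.027 -0.112] w 0.017 40.790422073041555
```

>>> send_rows:
  increments:
    - {"gripper": 0.8,"linear": [0,0,0],"delta_rot": [0,0,0.015]}
    - {"gripper": 0.8,"linear": [0,0,0],"delta_rot": [0,0,0.03]}

```text
clock: 11.8
position: [0.5965, 0.2087, 0.1493]
ee_rot: [0.0, 0.996, 0.093, -0.0]
contact_force: [-0.9, -5.2, -0.3]
width: 0.0174
gripper_force: 40.8
```

```bash
python3 st.py
```

```text
t 11.8 p [0.5965 0.2087 0.1493] psi 0.187 F [-0.9 -5.2 -0.3] M [-0.801 -0.028 -0.147] w 0.0174 40.76656494886265
```

>>> send_rows:
  increments:
    - {"gripper": 0.8,"linear": [0,0,0],"delta_rot": [0,0,0.01]}
    - {"gripper": 0.8,"linear": [0,0,0],"delta_rot": [0,0,0.02]}

```text
clock: 12.0
position: [0.5965, 0.2087, 0.1493]
ee_rot: [0.0, 0.995, 0.103, -0.0]
contact_force: [-0.9, -5.2, -1.5]
width: 0.0173
gripper_force: 40.8
```

```bash
python3 st.py
```

```text
t 12.0 p [0.5965 0.2087 0.1493] psi 0.2069 F [-0.9 -5.2 -1.5] M [-0.75  -0.04  -0.113] w 0.0173 40.797118000919
```

>>> send_rows:
  increments:
    - {"gripper": 0.8,"linear": [0,0,0],"delta_rot": [0,0,0.01]}
    - {"gripper": 0.8,"linear": [0,0,0],"delta_rot": [0,0,0.025]}

```text
clock: 12.2
position: [0.5965, 0.2087, 0.1493]
ee_rot: [0.0, 0.993, 0.116, -0.0]
contact_force: [-0.2, -4.7, -1.0]
width: 0.0173
gripper_force: 40.8
```

```bash
python3 st.py
```

```text
t 12.2 p [0.5965 0.2087 0.1493] psi 0.2322 F [-0.2 -4.7 -1. ] M [-0.806 -0.044 -0.158] w 0.0173 40.76226240926189
```

>>> send_rows:
  increments:
    - {"gripper": 0.8,"linear": [0,0,0],"delta_rot": [0,0,0.01]}
    - {"gripper": 0.8,"linear": [0,0,0],"delta_rot": [0,0,0.025]}

```text
clock: 12.4
position: [0.5965, 0.2087, 0.1493]
ee_rot: [0.0, 0.992, 0.128, -0.0]
contact_force: [-0.6, -4.9, -1.3]
width: 0.0172
gripper_force: 40.9
```

```bash
python3 st.py
```

```text
t 12.4 p [0.5965 0.2087 0.1493] psi 0.2573 F [-0.6 -4.9 -1.3] M [-0.823 -0.044 -0.165] w 0.0172 40.88305765413679
```

Turning is free over more than 0.26 rad, so the button is only half out, riding on a horizontal edge, and the picture has it high in the hole. I'll go back to about mid-angle and ease down.

>>> send_rows:
  increments:
    - {"gripper": 0.8,"linear": [0,0,0],"delta_rot": [0,0,-0.05]}
    - {"gripper": 0.8,"linear": [0,0,0],"delta_rot": [0,0,-0.1]}
    - {"gripper": 0.8,"linear": [0,0,0],"delta_rot": [0,0,-0.13]}
    - {"gripper": 0.8,"linear": [0,0,-0.0005],"delta_rot": [0,0,-0.13]}
    - {"gripper": 0.8,"linear": [0,0,-0.001],"delta_rot": [0,0,-0.13]}

```text
clock: 12.9
position: [0.5965, 0.2087, 0.1492]
ee_rot: [0.0, 0.998, 0.063, 0.0]
contact_force: [-2.1, -5.9, 3.8]
width: 0.0176
gripper_force: 41.4
```

```bash
python3 st.py
```

```text
t 12.9 p [0.5965 0.2087 0.1492] psi 0.1271 F [-2.1 -5.9  3.8] M [-0.773  0.321 -0.061] w 0.0176 41.41168939444469
```

>>> send_rows:
  increments:
    - {"gripper": 0.8,"linear": [0,0,-0.0005],"delta_rot": [0,0,0]}
    - {"gripper": 0.8,"linear": [0,0,-0.001],"delta_rot": [0,0,0]}

```text
clock: 13.1
position: [0.5966, 0.2087, 0.1491]
ee_rot: [0.0, 0.998, 0.063, 0.0]
contact_force: [-3.7, -5.4, 7.7]
width: 0.017
gripper_force: 41.8
```

```bash
python3 st.py
```

```text
t 13.1 p [0.5966 0.2087 0.1491] psi 0.1271 F [-3.7 -5.4  7.7] M [-0.811  0.482 -0.017] w 0.017 41.78905485823634
```

>>> send_rows:
  increments:
    - {"gripper": 0.8,"linear": [0,0,0.001],"delta_rot": [0,0,0]}
    - {"gripper": 0.8,"linear": [0,0,0.002],"delta_rot": [0,0,0]}
    - {"gripper": 0.8,"linear": [0,0,0.003],"delta_rot": [0,0,0]}

```text
clock: 13.4
position: [0.5965, 0.2087, 0.1498]
ee_rot: [0.0, 0.998, 0.063, -0.0]
contact_force: [1.1, -4.8, -6.8]
width: 0.017
gripper_force: 39.9
```

```bash
python3 st.py
```

```text
t 13.4 p [0.5965 0.2087 0.1498] psi 0.127 F [ 1.1 -4.8 -6.8] M [-0.707 -0.239 -0.062] w 0.017 39.94316284661181
```

>>> send_rows:
  increments:
    - {"gripper": 0.8,"linear": [0,0,0.0005],"delta_rot": [0,0,0]}
    - {"gripper": 0.8,"linear": [0,0,0.001],"delta_rot": [0,0,0]}

```text
clock: 13.6
position: [0.5965, 0.2087, 0.1506]
ee_rot: [0.0, 0.998, 0.063, -0.0]
contact_force: [1.6, -4.8, -6.7]
width: 0.0172
gripper_force: 39.9
```

```bash
python3 st.py
```

```text
t 13.6 p [0.5965 0.2087 0.1506] psi 0.1269 F [ 1.6 -4.8 -6.7] M [-0.732 -0.273  0.017] w 0.0172 39.93044559523696
```

>>> send_rows:
  increments:
    - {"gripper": 0.8,"linear": [0,0,0.0005],"delta_rot": [0,0,0]}
    - {"gripper": 0.8,"linear": [0,0,0.001],"delta_rot": [0,0,0]}

```text
clock: 13.8
position: [0.5965, 0.2087, 0.1516]
ee_rot: [0.0, 0.998, 0.063, -0.0]
contact_force: [1.3, -4.4, -6.9]
width: 0.0167
gripper_force: 39.9
```

```bash
python3 st.py
```

```text
t 13.8 p [0.5965 0.2087 0.1516] psi 0.1269 F [ 1.3 -4.4 -6.9] M [-0.735 -0.272 -0.049] w 0.0167 39.93154579598922
```

>>> send_rows:
  increments:
    - {"gripper": 0.8,"linear": [0,0,0.0005],"delta_rot": [0,0,0]}
    - {"gripper": 0.8,"linear": [0,0,0.001],"delta_rot": [0,0,0]}

```text
clock: 14.0
position: [0.5965, 0.2087, 0.1526]
ee_rot: [0.0, 0.998, 0.063, -0.0]
contact_force: [1.1, -4.4, -6.8]
width: 0.0172
gripper_force: 39.9
```

```bash
python3 st.py
```

```text
t 14.0 p [0.5965 0.2087 0.1526] psi 0.1269 F [ 1.1 -4.4 -6.8] M [-0.684 -0.268  0.099] w 0.0172 39.93189213666483
```

>>> send_rows:
  increments:
    - {"gripper": 0.8,"linear": [0,0,0.0005],"delta_rot": [0,0,0]}
    - {"gripper": 0.8,"linear": [0,0,0.001],"delta_rot": [0,0,0]}

```text
clock: 14.2
position: [0.5965, 0.2087, 0.1532]
ee_rot: [0.0, 0.998, 0.063, -0.0]
contact_force: [2.1, -5.3, -10.3]
width: 0.017
gripper_force: 39.7
```

```bash
python3 st.py
```

```text
t 14.2 p [0.5965 0.2087 0.1532] psi 0.1269 F [  2.1  -5.3 -10.3] M [-0.696 -0.464  0.011] w 0.017 39.66119445525692
```

>>> send_rows:
  increments:
    - {"gripper": 0.8,"linear": [0,0,-0.001],"delta_rot": [0,0,0]}
    - {"gripper": 0.8,"linear": [0,0,-0.003],"delta_rot": [0,0,0.03]}
    - {"gripper": 0.8,"linear": [0,0,-0.003],"delta_rot": [0,0,0.06]}
    - {"gripper": 0.8,"linear": [0,0,-0.003],"delta_rot": [0,0,0.09]}
    - {"gripper": 0.8,"linear": [0,0,-0.003],"delta_rot": [0,0,0.12]}

```text
clock: 14.7
position: [0.5966, 0.2087, 0.1519]
ee_rot: [0.0, 0.992, 0.124, 0.0]
contact_force: [-0.1, -5.3, -2.2]
width: 0.017
gripper_force: 40.8
```

```bash
python3 st.py
```

```text
t 14.7 p [0.5966 0.2087 0.1519] psi 0.2479 F [-0.1 -5.3 -2.2] M [-0.948 -0.038 -0.161] w 0.017 40.836201063066255
```

>>> send_rows:
  increments:
    - {"gripper": 0.8,"linear": [0,0,0],"delta_rot": [0,0,0.015]}
    - {"gripper": 0.8,"linear": [0,0,0],"delta_rot": [0,0,0.03]}

```text
clock: 14.9
position: [0.5966, 0.2087, 0.1519]
ee_rot: [0.0, 0.99, 0.138, 0.0]
contact_force: [-0.4, -4.9, -1.9]
width: 0.0171
gripper_force: 41.0
```

```bash
python3 st.py
```

```text
t 14.9 p [0.5966 0.2087 0.1519] psi 0.2771 F [-0.4 -4.9 -1.9] M [-0.91  -0.087 -0.165] w 0.0171 41.01758699660422
```

>>> send_rows:
  increments:
    - {"gripper": 0.8,"linear": [0,0,0],"delta_rot": [0,0,0.015]}
    - {"gripper": 0.8,"linear": [0,0,0],"delta_rot": [0,0,0.03]}

```text
clock: 15.1
position: [0.5966, 0.2086, 0.1519]
ee_rot: [0.0, 0.988, 0.153, 0.0]
contact_force: [-1.9, -4.8, -2.2]
width: 0.0173
gripper_force: 41.4
```

```bash
python3 st.py
```

```text
t 15.1 p [0.5966 0.2086 0.1519] psi 0.3069 F [-1.9 -4.8 -2.2] M [-0.982 -0.09  -0.328] w 0.0173 41.36882517545018
```

Walls at about 0.0 and 0.29 rad (less the arm's wind-up) and at about 0.149 and 0.153 m agree with a fully popped button with ±0.09 rad and ±1.5 mm play. I'll centre it, let go and check in a picture.

>>> send_rows:
  increments:
    - {"gripper": 0.8,"linear": [0,0,0],"delta_rot": [0,0,-0.06]}
    - {"gripper": 0.8,"linear": [0,0,0],"delta_rot": [0,0,-0.13]}
    - {"gripper": 0.8,"linear": [0,0,0],"delta_rot": [0,0,-0.13]}
    - {"gripper": 0.3,"linear": [0,0,0],"delta_rot": [0,0,-0.13]}
    - {"gripper": -1,"linear": [0,0,0],"delta_rot": [0,0,-0.13]}
    - {"gripper": -1,"linear": [0,0,0],"delta_rot": [0,0,-0.13]}
    - {"gripper": -1,"linear": [0,0,0],"delta_rot": [0,0,-0.13]}
    - {"gripper": -1,"linear": [0,0,0],"delta_rot": [0,0,-0.13]}

```text
clock: 15.9
position: [0.5965, 0.2093, 0.1517]
ee_rot: [-0.0, 0.996, 0.088, 0.0]
contact_force: [-0.2, -0.6, 0.7]
width: 0.0846
gripper_force: 0.0
```

>>> send_rows:
  increments:
    - {"gripper": -1,"linear": [0,0,0.03],"delta_rot": [0,0,0]}
    - {"gripper": -1,"linear": [0,0,0.07],"delta_rot": [0,0,0]}
    - {"gripper": -1,"linear": [0,0,0.1],"delta_rot": [0,0,0]}
    - {"gripper": -1,"linear": [-0.05,-0.05,0.1],"delta_rot": [0,0,0]}
    - {"gripper": -1,"linear": [-0.1,-0.1,0.1],"delta_rot": [0,0,0]}
    - {"gripper": -1,"linear": [-0.1,-0.15,0.1],"delta_rot": [0,0,0]}
    - {"gripper": -1,"linear": [-0.1,-0.2,0.1],"delta_rot": [0,0,0]}

```text
clock: 16.6
position: [0.499, 0.0413, 0.2521]
ee_rot: [-0.0, 0.996, 0.089, 0.0]
contact_force: [1.2, -0.8, 0.5]
width: 0.0854
gripper_force: 0.0
```

```bash
python3 st.py; python3 - <<'E'
from h import *
a=img("scene");b=img("top")
def cr(c,x,y,w,h,f): return cv2.convertScaleAbs(cv2.resize(c[0][y:y+h,x:x+w],None,fx=f,fy=f,interpolation=cv2.INTER_CUBIC),alpha=1.5)
A=cr(a,295,205,90,110,5); B=cr(b,220,155,43,55,8)[:440]
C=np.zeros((550,344,3),np.uint8);C[:440]=B
cv2.imwrite("pics/s5.png",np.hstack([A,C]))
E
```

```text
t 16.6 p [0.499  0.0413 0.2521] psi 0.1791 F [ 1.2 -0.8  0.5] M [-0.009 -0.084  0.024] w 0.0854 0.0
```

View pics/s5.png

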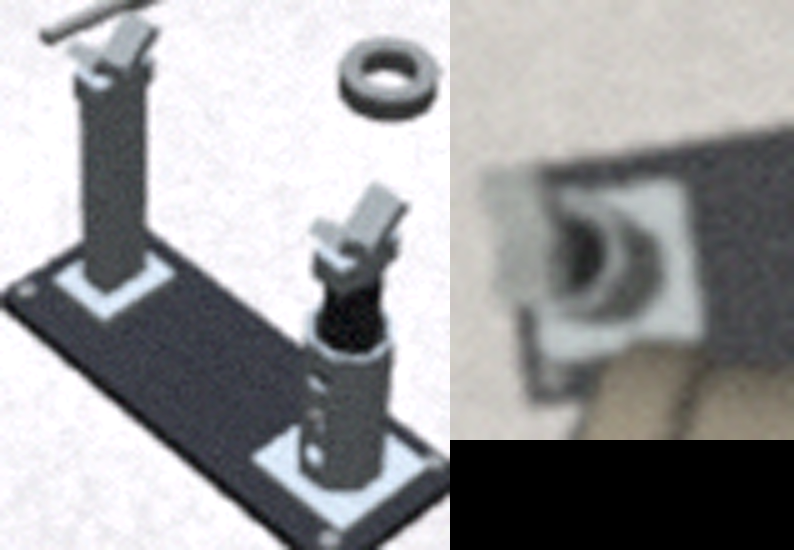

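The head is now raised and parallel to the fixed rest (heads at (360,230) and (120,50)). The button fills the middle hole at (315,420), and the lower and upper holes are empty. Next is the spindle.

>>> send_rows:
  increments:
    - {"gripper": -1,"linear": [-0.02,-0.34,0],"delta_rot": [0,0,-0.022]}
    - {"gripper": -1,"linear": [-0.02,-0.34,0],"delta_rot": [0,0,-0.022]}
    - {"gripper": -1,"linear": [-0.02,-0.34,0],"delta_rot": [0,0,-0.022]}
    - {"gripper": -1,"linear": [-0.02,-0.34,0],"delta_rot": [0,0,-0.022]}
    - {"gripper": -1,"linear": [-0.02,-0.34,0],"delta_rot": [0,0,-0.022]}
    - {"gripper": -1,"linear": [-0.02,-0.34,0],"delta_rot": [0,0,-0.022]}
    - {"gripper": -1,"linear": [-0.02,-0.34,0],"delta_rot": [0,0,-0.022]}
    - {"gripper": -1,"linear": [-0.02,-0.34,0],"delta_rot": [0,0,-0.022]}

```text
clock: 17.5
position: [0.4817, -0.3032, 0.251]
ee_rot: [0.001, 0.997, 0.075, 0.0]
contact_force: [-0.6, 0.0, -0.2]
width: 0.0852
gripper_force: 0.0
```

```bash
python3 st.py
```

```text
t 17.5 p [ 0.4817 -0.3032  0.251 ] psi 0.1499 F [-0.6  0.  -0.2] M [ 0.072 -0.01  -0.033] w 0.0852 0.0
```

>>> send_rows:
  increments:
    - {"gripper": -1,"linear": [-0.0035,-0.0065,-0.045],"delta_rot": [0,0,0.005]}
    - {"gripper": -1,"linear": [-0.0035,-0.0065,-0.09],"delta_rot": [0,0,0.005]}
    - {"gripper": -1,"linear": [-0.0035,-0.0065,-0.13],"delta_rot": [0,0,0.005]}
    - {"gripper": -1,"linear": [-0.0035,-0.0065,-0.17],"delta_rot": [0,0,0.005]}
    - {"gripper": -1,"linear": [-0.0035,-0.0065,-0.2],"delta_rot": [0,0,0.005]}
    - {"gripper": -1,"linear": [-0.0035,-0.0065,-0.22],"delta_rot": [0,0,0.005]}
    - {"gripper": -1,"linear": [-0.0035,-0.0065,-0.225],"delta_rot": [0,0,0.005]}
    - {"gripper": -1,"linear": [-0.0035,-0.0065,-0.225],"delta_rot": [0,0,0.005]}

```text
clock: 18.3
position: [0.4781, -0.3037, 0.0261]
ee_rot: [-0.001, 0.997, 0.08, -0.0]
contact_force: [0.8, -0.3, 0.8]
width: 0.0854
gripper_force: 0.0
```

>>> send_rows:
  increments:
    - {"gripper": 0.2,"linear": [0,0,0],"delta_rot": [0,0,0]}
    - {"gripper": 0.2,"linear": [0,0,0],"delta_rot": [0,0,0]}
    - {"gripper": 0.2,"linear": [0,0,0],"delta_rot": [0,0,0]}
    - {"gripper": 0.7,"linear": [0,0,0],"delta_rot": [0,0,0]}
    - {"gripper": 0.7,"linear": [0,0,0],"delta_rot": [0,0,0]}
    - {"gripper": 0.7,"linear": [0,0,0],"delta_rot": [0,0,0]}
  newtons: 50

```text
clock: 18.9
position: [0.4794, -0.3096, 0.0285]
ee_rot: [0.005, 0.997, 0.08, 0.002]
contact_force: [-1.2, -9.3, 1.9]
width: 0.0246
gripper_force: 48.9
```

```bash
python3 st.py
```

```text
t 18.9 p [ 0.4794 -0.3096  0.0285] psi 0.161 F [-1.2 -9.3  1.9] M [-1.395  0.234 -0.145] w 0.0246 48.94893944263458
```

>>> send_rows:
  increments:
    - {"gripper": 0.7,"linear": [0.001,-0.003,0.001],"delta_rot": [0,0,0]}
    - {"gripper": 0.7,"linear": [0.001,-0.006,0.002],"delta_rot": [0,0,0]}
    - {"gripper": 0.7,"linear": [0.001,-0.006,0.002],"delta_rot": [0,0,0]}
  newtons: 60

```text
clock: 19.2
position: [0.4788, -0.3099, 0.0287]
ee_rot: [-0.001, 0.997, 0.079, 0.0]
contact_force: [1.2, 2.6, 1.0]
width: 0.0242
gripper_force: 59.3
```

```bash
python3 st.py
```

```text
t 19.2 p [ 0.4788 -0.3099  0.0287] psi 0.1588 F [1.2 2.6 1. ] M [ 0.445 -0.212 -0.045] w 0.0242 59.33077275753021
```

>>> send_rows:
  increments:
    - {"gripper": 0.7,"linear": [0,0,0.01],"delta_rot": [0,0,0]}
    - {"gripper": 0.7,"linear": [0,0,0.03],"delta_rot": [0,0,0]}
    - {"gripper": 0.7,"linear": [0,0,0.06],"delta_rot": [0,0,0]}
    - {"gripper": 0.7,"linear": [0,0,0.1],"delta_rot": [0,0,0]}
    - {"gripper": 0.7,"linear": [0,0,0.14],"delta_rot": [0,0,0]}
    - {"gripper": 0.7,"linear": [0,0,0.18],"delta_rot": [0,0,0]}
    - {"gripper": 0.7,"linear": [0,0,0.21],"delta_rot": [0,0,0]}
    - {"gripper": 0.7,"linear": [0,0,0.21],"delta_rot": [0,0,0]}

```text
clock: 20.0
position: [0.4805, -0.3124, 0.2436]
ee_rot: [0.004, 0.997, 0.08, 0.003]
contact_force: [1.7, -0.8, -3.6]
width: 0.024
gripper_force: 59.4
```

```bash
python3 - <<'E'
import st
from h import *
a=img("scene");b=img("top")
g=np.hstack([cv2.resize(a[0][60:210,230:400],None,fx=2.3,fy=2.3),cv2.resize(b[0][180:330,350:500],None,fx=2.3,fy=2.3)])
cv2.imwrite("pics/s6.png",cv2.convertScaleAbs(g,alpha=1.5))
E
```

```text
t 20.0 p [ 0.4805 -0.3124  0.2436] psi 0.1602 F [ 1.7 -0.8 -3.6] M [-0.01  -0.052 -0.042] w 0.024 59.390634298324585
```

View pics/s6.png

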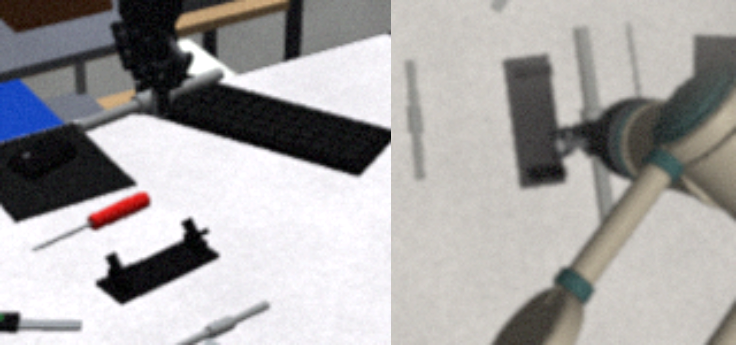

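Picture s6 shows the spindle lifted out of the cradle, held level near its middle. Next I carry it over the fixture while turning it.

>>> send_rows:
  increments:
    - {"gripper": 0.7,"linear": [0.006,0.02,0.003],"delta_rot": [0,0,0.06]}
    - {"gripper": 0.7,"linear": [0.018,0.06,0.01],"delta_rot": [0,0,0.18]}
    - {"gripper": 0.7,"linear": [0.03,0.1,0.015],"delta_rot": [0,0,0.31]}
    - {"gripper": 0.7,"linear": [0.042,0.14,0.015],"delta_rot": [0,0,0.44]}
    - {"gripper": 0.7,"linear": [0.054,0.18,0.015],"delta_rot": [0,0,0.57]}
    - {"gripper": 0.7,"linear": [0.066,0.22,0.015],"delta_rot": [0,0,0.7]}
    - {"gripper": 0.7,"linear": [0.078,0.26,0.015],"delta_rot": [0,0,0.83]}
    - {"gripper": 0.7,"linear": [0.09,0.3,0.015],"delta_rot": [0,0,0.96]}

```text
clock: 20.9
position: [0.5673, -0.009, 0.2504]
ee_rot: [-0.002, 0.846, 0.533, -0.002]
contact_force: [1.1, 0.8, -3.5]
width: 0.0244
gripper_force: 59.4
```

>>> send_rows:
  increments:
    - {"gripper": 0.7,"linear": [0.012,0.04,0],"delta_rot": [0,0,0.13]}
    - {"gripper": 0.7,"linear": [0.023,0.08,0],"delta_rot": [0,0,0.26]}
    - {"gripper": 0.7,"linear": [0.033,0.115,0],"delta_rot": [0,0,0.39]}
    - {"gripper": 0.7,"linear": [0.039,0.135,0],"delta_rot": [0,0,0.52]}
    - {"gripper": 0.7,"linear": [0.041,0.142,0],"delta_rot": [0,0,0.61]}
    - {"gripper": 0.7,"linear": [0.041,0.142,0],"delta_rot": [0,0,0.643]}
    - {"gripper": 0.7,"linear": [0.041,0.142,0],"delta_rot": [0,0,0.643]}
    - {"gripper": 0.7,"linear": [0.041,0.142,0],"delta_rot": [0,0,0.643]}

```text
clock: 21.7
position: [0.6087, 0.131, 0.2513]
ee_rot: [-0.001, 0.636, 0.771, -0.002]
contact_force: [-0.1, -0.3, -2.8]
width: 0.0244
gripper_force: 59.4
```

```bash
python3 - <<'E'
import st
from h import *
a=img("scene");b=img("top")
g=np.hstack([cv2.resize(a[0][190:320,280:400],None,fx=3.2,fy=3.2),cv2.resize(b[0][130:260,190:320],None,fx=3.2,fy=3.2)])
cv2.imwrite("pics/s7.png",cv2.convertScaleAbs(g,alpha=1.5))
E
```

```text
t 21.7 p [0.6087 0.131  0.2513] psi 1.762 F [-0.1 -0.3 -2.8] M [ 0.022 -0.029  0.038] w 0.0244 59.40122723579407
```

View pics/s7.png

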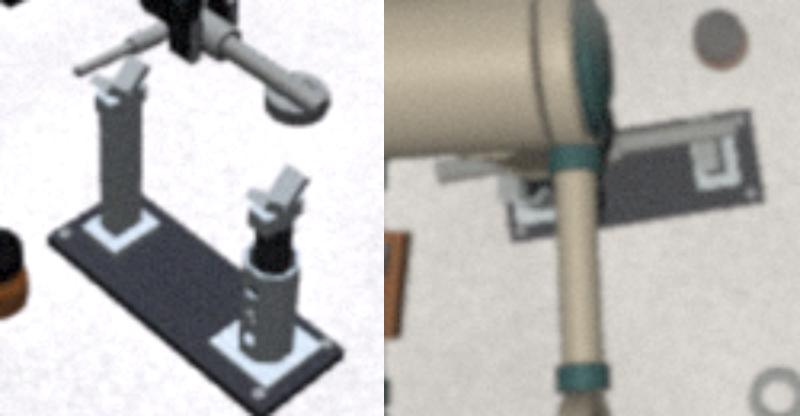

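Picture s7 shows the spindle held parallel over both rests. I'll triangulate its ends: scene (379,223) and (304,212), top (207.5,184) and (303,168).

```bash
python3 - <<'E'
from h import *
a=img("scene");b=img("top")
A,e1=two(a,(379.6,223),b,(207.3,183.8));B,e2=two(a,(304.4,212.5),b,(302.8,168.3))
print(A,e1,B,e2,(A+B)/2,np.linalg.norm(A-B),np.arctan2(*(A-B)[[1,0]]))
C=np.array([.6118,.1302]);y=np.array([-.191,.9816])
print("rest mid -> offsets along y:",((A+B)[:2]/2-C)@y, "across", ((A+B)[:2]/2-C)@np.array([.9816,.191]))
print(get_state()["position"])
E
```

```text
[0.5880411  0.23617102 0.26883466] 0.001126182712185773 [0.64322042 0.01902841 0.16536225] 0.0027183938055040913 [0.61563076 0.12759972 0.21709845] 0.24678373067707474 1.8196447041386146
rest mid -> offsets along y: -0.0032841125681821828 across 0.003263623729819191
[0.60952968 0.13083958 0.25308329]
```

```bash
python3 - <<'E'
from h import *
a=img("scene");b=img("top")
for n,c,p in(("A s",a,(379.6,223)),("A t",b,(207.3,183.8)),("B s",a,(304.4,212.5)),("B t",b,(302.8,168.3))): print(n,plane(c,*p,.2685).round(4))
C=np.array([.609,.131]);y=np.array([-.191,.9816])
print(C+.11*y,C-.11*y)
g=cv2.cvtColor(b[0],cv2.COLOR_BGR2GRAY)
print(g[164:176,292:312])
E
```

```text
A s [0.5873 0.2361 0.2685]
A t [0.5885 0.2359 0.2685]
B s [0.7017 0.1281 0.2685]
B t [0.6317 0.0145 0.2685]
[0.58799  0.238976] [0.63001  0.023024]
[[128 128 127 125 123 117 102 102 104 100  95  90 107 127 140 142 142 140
  137 145]
 [102 103 100 100  91  85  76  77  82  80  76  72  95 119 139 140 141 142
  140 143]
 [ 79  77  80  78  82  80  80  82  86  90  78  68  93 125 138 141 139 142
  139 143]
 [ 81  84  88  95  92  97  93  90  95  94  81  70  88 120 137 137 141 143
  139 138]
 [ 95  96  96  96  96 100  98  96  91  87  76  65  82 115 134 140 139 144
  141 141]
 [ 98 103  99 100 100 102  99  92  80  71  64  59  75 107 130 133 139 141
  142 139]
 [101 100 101  99  95 100  95  90  71  61  53  53  72  97 129 140 141 142
  139 136]
 [101  95  92  97  94  95  94  85  71  54  54  52  64  94 127 138 143 143
  141 139]
 [ 89  88  89  94  98  98 100  84  60  57  50  53  62  92 127 140 141 143
  141 139]
 [ 88  81  84  98 114 118 111  89  61  53  51  52  62  86 122 138 144 141
  138 141]
 [ 98  84  83 100 118 128 121  91  62  52  57  55  54  80 116 134 140 145
  139 141]
 [104  90  82  97 114 125 119  95  64  49  51  52  57  73 107 128 141 140
  144 143]]
```

End A agrees in both views, and the spindle centre is within 3 mm of the grip. Next I correct slightly and descend.

>>> send_rows:
  increments:
    - {"gripper": 0.7,"linear": [0.002,0.002,-0.02],"delta_rot": [0,0,0]}
    - {"gripper": 0.7,"linear": [0.002,0.002,-0.05],"delta_rot": [0,0,0]}
    - {"gripper": 0.7,"linear": [0.002,0.002,-0.07],"delta_rot": [0,0,0]}
    - {"gripper": 0.7,"linear": [0.002,0.002,-0.08],"delta_rot": [0,0,0]}
    - {"gripper": 0.7,"linear": [0.002,0.002,-0.082],"delta_rot": [0,0,0]}
    - {"gripper": 0.7,"linear": [0.002,0.002,-0.082],"delta_rot": [0,0,0]}

```text
clock: 22.6
position: [0.6123, 0.1332, 0.1722]
ee_rot: [0.0, 0.636, 0.772, 0.0]
contact_force: [-0.0, -0.7, -2.4]
width: 0.0244
gripper_force: 59.4
```

```bash
python3 st.py
```

```text
t 22.6 p [0.6123 0.1332 0.1722] psi 1.7626 F [-0.  -0.7 -2.4] M [-0.036  0.032 -0.021] w 0.0244 59.39698576927185
```

>>> send_rows:
  increments:
    - {"gripper": 0.7,"linear": [0,0,-0.001],"delta_rot": [0,0,0]}
    - {"gripper": 0.7,"linear": [0,0,-0.002],"delta_rot": [0,0,0]}
    - {"gripper": 0.7,"linear": [0,0,-0.003],"delta_rot": [0,0,0]}

```text
clock: 22.9
position: [0.6122, 0.1333, 0.1693]
ee_rot: [0.001, 0.636, 0.772, 0.001]
contact_force: [-0.3, -0.1, -3.8]
width: 0.0242
gripper_force: 59.4
```

```bash
python3 st.py
```

```text
t 22.9 p [0.6122 0.1333 0.1693] psi 1.7628 F [-0.3 -0.1 -3.8] M [0.016 0.028 0.02 ] w 0.0242 59.39598262310028
```

>>> send_rows:
  increments:
    - {"gripper": 0.7,"linear": [0,0,-0.001],"delta_rot": [0,0,0]}
    - {"gripper": 0.7,"linear": [0,0,-0.002],"delta_rot": [0,0,0]}
    - {"gripper": 0.7,"linear": [0,0,-0.003],"delta_rot": [0,0,0]}

```text
clock: 23.2
position: [0.6117, 0.1332, 0.1655]
ee_rot: [0.0, 0.636, 0.772, 0.0]
contact_force: [-0.6, 0.1, -2.7]
width: 0.0241
gripper_force: 59.4
```

```bash
python3 st.py
```

```text
t 23.2 p [0.6117 0.1332 0.1655] psi 1.7628 F [-0.6  0.1 -2.7] M [-0.066  0.045  0.028] w 0.0241 59.39630448818207
```

>>> send_rows:
  increments:
    - {"gripper": 0.7,"linear": [0,0,-0.001],"delta_rot": [0,0,0]}
    - {"gripper": 0.7,"linear": [0,0,-0.002],"delta_rot": [0,0,0]}

```text
clock: 23.4
position: [0.6118, 0.1333, 0.1634]
ee_rot: [0.0, 0.636, 0.772, 0.0]
contact_force: [0.0, -0.2, -2.7]
width: 0.0243
gripper_force: 59.4
```

```bash
python3 st.py
```

```text
t 23.4 p [0.6118 0.1333 0.1634] psi 1.7628 F [ 0.  -0.2 -2.7] M [-0.036 -0.028  0.035] w 0.0243 59.3965083360672
```

>>> send_rows:
  increments:
    - {"gripper": 0.7,"linear": [0,0,-0.001],"delta_rot": [0,0,0]}
    - {"gripper": 0.7,"linear": [0,0,-0.0015],"delta_rot": [0,0,0]}

```text
clock: 23.6
position: [0.6116, 0.1332, 0.1623]
ee_rot: [0.0, 0.636, 0.772, -0.0]
contact_force: [-1.6, -0.9, 0.1]
width: 0.0243
gripper_force: 59.6
```

```bash
python3 st.py
```

```text
t 23.6 p [0.6116 0.1332 0.1623] psi 1.7628 F [-1.6 -0.9  0.1] M [0.008 0.144 0.044] w 0.0243 59.58450436592102
```

>>> send_rows:
  increments:
    - {"gripper": 0.7,"linear": [0,0,-0.0005],"delta_rot": [0,0,0]}
    - {"gripper": 0.7,"linear": [0,0,-0.001],"delta_rot": [0,0,0]}

```text
clock: 23.8
position: [0.6116, 0.1333, 0.1616]
ee_rot: [0.0, 0.636, 0.772, 0.0]
contact_force: [-2.0, 0.1, 1.8]
width: 0.024
gripper_force: 59.8
```

```bash
python3 st.py
```

```text
t 23.8 p [0.6116 0.1333 0.1616] psi 1.7629 F [-2.   0.1  1.8] M [-0.18   0.293 -0.004] w 0.024 59.77656304836273
```

>>> send_rows:
  increments:
    - {"gripper": 0.7,"linear": [-0.0005,0,-0.0003],"delta_rot": [0,0,0]}
    - {"gripper": 0.35,"linear": [-0.0005,0,-0.0003],"delta_rot": [0,0,0]}
    - {"gripper": 0.3,"linear": [-0.0005,0,-0.0003],"delta_rot": [0,0,0]}
    - {"gripper": 0.1,"linear": [-0.0005,0,-0.0003],"delta_rot": [0,0,0]}
    - {"gripper": 0.0,"linear": [-0.0005,0,-0.0003],"delta_rot": [0,0,0]}
  newtons: 20

```text
clock: 24.3
position: [0.6116, 0.1333, 0.1608]
ee_rot: [0.0, 0.636, 0.772, 0.0]
contact_force: [-0.3, -0.7, -0.4]
width: 0.0425
gripper_force: 0.0
```

>>> send_rows:
  increments:
    - {"gripper": -0.3,"linear": [0,0,0],"delta_rot": [0,0,0]}
    - {"gripper": -0.3,"linear": [0,0,0],"delta_rot": [0,0,0]}
    - {"gripper": -0.3,"linear": [0,0,0.02],"delta_rot": [0,0,0]}
    - {"gripper": -0.3,"linear": [0,0,0.05],"delta_rot": [0,0,0]}
    - {"gripper": -0.3,"linear": [0,0,0.09],"delta_rot": [0,0,0]}
    - {"gripper": -0.3,"linear": [-0.04,0,0.11],"delta_rot": [0,0,0]}
    - {"gripper": -0.3,"linear": [-0.08,-0.02,0.11],"delta_rot": [0,0,0]}
    - {"gripper": -0.3,"linear": [-0.12,-0.04,0.11],"delta_rot": [0,0,0]}

```text
clock: 25.1
position: [0.4905, 0.0931, 0.2715]
ee_rot: [0.001, 0.636, 0.772, 0.001]
contact_force: [0.8, -0.8, 0.3]
width: 0.0557
gripper_force: 0.0
```

>>> send_rows:
  increments:
    - {"gripper": -0.3,"linear": [-0.03,-0.04,0],"delta_rot": [0,0,0]}
    - {"gripper": -0.3,"linear": [-0.06,-0.08,0],"delta_rot": [0,0,0]}
    - {"gripper": -0.3,"linear": [-0.09,-0.12,0],"delta_rot": [0,0,0]}
    - {"gripper": -0.3,"linear": [-0.12,-0.16,0],"delta_rot": [0,0,0]}
    - {"gripper": -0.3,"linear": [-0.12,-0.18,0],"delta_rot": [0,0,0]}
    - {"gripper": -0.3,"linear": [-0.12,-0.18,0],"delta_rot": [0,0,0]}

```text
clock: 25.7
position: [0.3708, -0.0889, 0.2712]
ee_rot: [0.001, 0.638, 0.77, -0.0]
contact_force: [0.6, 1.1, -0.1]
width: 0.0555
gripper_force: 0.0
```

```bash
python3 - <<'E'
import st
from h import *
a=img("scene");b=img("top")
A=cv2.resize(a[0][205:320,290:395],None,fx=4,fy=4,interpolation=cv2.INTER_CUBIC); B=cv2.resize(b[0][145:260,200:290+15],None,fx=3.5,fy=4)[:460]
B=cv2.resize(b[0][150:215,200:315],None,fx=3.2,fy=3.2,interpolation=cv2.INTER_CUBIC)
C=np.zeros((460,368,3),np.uint8);C[:B.shape[0]]=B
cv2.imwrite("pics/s8.png",cv2.convertScaleAbs(np.hstack([A,C]),alpha=1.5))
E
```

```text
t 25.7 p [ 0.3708 -0.0889  0.2712] psi 1.7582 F [ 0.6  1.1 -0.1] M [-0.029 -0.026  0.033] w 0.0555 0.0
```

View pics/s8.png

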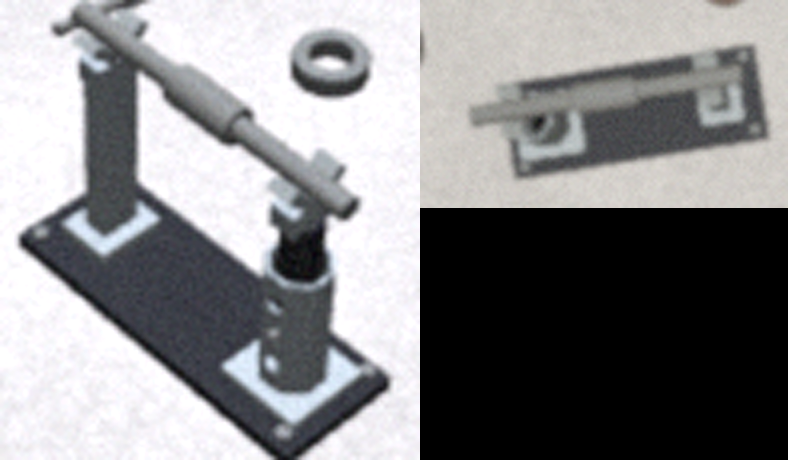

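Picture s8 shows the spindle lying in both V rests (scene crop, ends at (80,15) and (350,205)), centred between them. The button is still in the middle hole at (270,330), and the arm is clear of everything. I'm handing in.

```bash
python3 -c "
from rig import sign_off
print(sign_off())"
```

```text
the job is handed in; nothing more can be done
None
```

I handed the job in at 25.7 s with the button in the middle hole, judged fully popped from its limits by feel and the pictures, and the spindle lying across both V rests, about centred, released, with the arm clear.

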